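Hold the espresso lever at the pre-infusion marker

ROBOT

A 6-joint arm with a two-finger parallel gripper is mounted at the origin on a cart in front of the work surface, level with it; the furniture and walls round the work are solid. World frame = base frame: x ahead of the robot, y to its left, z up, the work surface at z = 0. Lengths are in m, angles in degrees, forces in N, time in s.
With the tool pointing down it reaches from about 0.4 to 0.825 m from the base axis. Payload 7 kg.
Tool frame: the origin (TCP) lies on the centre line of the jaws, within the pads' length; the fingertips stand 14 mm ahead of it and the grasp point (between the pads) lies 5 mm behind it; z points along the fingers, y is the line along which they close (so a half turn about z gives the same grasp; the last joint's range is limited). The gripper opens to 88 mm and grips with 3 to 60 N. Pads are 19 mm wide; open, the fingers measure 130 mm over their backs; the gripper's body (78 mm by 193 mm) begins 47 mm behind the grasp point.
Start: joints at [91.622, 20.546, 0.682, 0, -70.136, -16.507], TCP at [0.173, 0.652, 0.241] pointing down, gripper open.
Joint ranges: [-176.03, 176.03], [-82.01, 121.73], [-58.28, 71.71], [-173.87, 95.51], [-174.79, -0.11], [-173.66, 173.66]. Speed limits (degrees/s): [136.94, 136.94, 172.46, 180, 180, 180].

INTERFACE

Orientations are given as [roll, pitch, yaw] about the fixed x, y, z axes, in that order (R = Rz(yaw) Ry(pitch) Rx(roll)).
In Python, from plant import r gives the robot as it stands.
- The arm moves only by the tool send_rows, never from a script. Its argument "steps" is a list of rows, each an object with "dp": the shift along the tool's x, y, z in mm, a list of three; "roll": the turn about the tool's z in rad; "jaw": the opening in per cent of the stroke, from 0 (shut) to 100 (fully open). In form: [{"dp": [tx, ty, tz], "roll": roll, "jaw": jaw}, ...]. A call has 1 to 5 rows; each row is the pose to reach, as a shift and turn from the pose commanded when the call began, along the tool's axes at that moment; what a row does not reach only later rows make up. A row lasts 1/8 s, in which the tool goes at most 62.5 mm and 10.7 degrees, less where a joint would pass 70% of its speed; a pose out of reach is approached as far as the arm can. A call with a gripper value outside its range is refused whole. The fingers move at their own pace and stop on an object; "newtons" is the grip in N (left out, the last holds). Time passes only in rows, so rows that repeat a pose let the fingers close. It gives the time, the measured TCP pose, the force, the opening and the grip force at its end, in the units of the state.
- r.get_state(): the state, without advancing time (a new reading comes with each control period).
- r.capture(name): name is "scene" or "top"; returns a dict with "image" (384x512x3 uint8, blue, green, red), "K" (3x3 intrinsics, pixels), "rvec" (rotation vector, rad) and "tvec" (3), from world to camera coordinates, as OpenCV has them. Camera axes: x right, y down, z forward; pixel columns grow to the right and rows downward; lengths in m; the calibration is good to about 2 mm. A picture is of the moment at which its call begins. There is no depth.
- r.close_job(): hands the job in; it is judged then, once.
The state is a dict: "time_s": time; "joints": joint angles; "qd": joint speeds; "joint_torque": joint torques, N m; "tcp_pos": TCP position; "eef_rot": TCP orientation; "contact_force": force on the tool from outside, world axes, zero at the start; "moment": the same for the moment, N m; "gripper_width": finger opening in m; "gripper_force": force on a finger pad.
Only numpy, scipy, OpenCV 4.12 (cv2) and the standard library are available. Lean on these libraries where they do the work, as an engineer would, in place of code of your own. Each camera call takes 0.05 s, during which the arm holds its last target. There are 200 camera calls.

TASK

Get the espresso machine going: take the espresso cup that stands in front (not the one at the back by the wall), stand it upright on the machine's drip grid, centred under the spout, and let go of it. Only then pull the sprung lever out and down until its white pointer lies over the red marker on the curved scale, not well past it, and finish with the gripper still holding the lever there, since it springs back when let go. Do not shift the red marker, and leave the other things on the worktop where they stand.

Things in the scene. Friction and masses are not known exactly. Their poses are not given: they have to be found in the camera images.
- machine: steel lever espresso machine, fixed; base 260 (x) x 180 (y) x 35 mm high. Origin under the middle of its base on the worktop, x to its back, z up: its front, with the drip grid, faces its -x. Drip grid level, flush, no rim, x -120 to +5 mm, y +-75 mm, 35 mm up; behind it, from x = +8 mm, the boiler housing with a gauge, 227 mm high. The front and left of the grid are open to bring the cup in
- cup_spot (a point): point on the drip grid, 35 mm above the worktop, straight under the spout: x = -55, y = 0 mm in the machine; same axes as the machine
- spout (a point): mouth of the spout (9 mm radius), 70 mm above the grid over cup_spot; above it hang the basket holder and group, up to 34 mm in radius, 85 to 159 mm above the grid. A gripper that holds the cup by its handle clears them if tilted 25 to 40 degrees, its body leaning away from the group, best to the front left
- holder_tip (a point): end of the basket holder's black handle (26 mm thick, 99 mm above the grid), which sticks out to the right (-y) and a little forward of the group, 144 mm from its axis. Behind it a thin steam pipe comes down at the right of the grid
- lever_pivot (a point): lever's hinge point: on the group's axis, 208 mm above the worktop; hinge axis along the machine's y
- lever (a joint): angle of the lever, rad: 0 = at rest against its upper stop, leaning 30 degrees from upright towards the machine's front (-x); grows as it is pulled out to the front and down; 1.25 = lower stop, about 12 degrees below level. A spring drives it back to 0: about 4 N at the grip at the start, 6 to 11 N at the marker
- lever_grip (a point): middle of the lever's dark wooden handle, 125 mm from the pivot; handle round, 25 mm thick here (20 to 29), from 83 to 160 mm from the pivot, in the machine's plane y = 0; steel bar 12 mm square between it and the pivot. It swings with the lever on a circle about lever_pivot and can be pinched across the machine's y from above
- pointer (a point): white pointer bar of the lever where it passes over the scale: 82 mm from the hinge axis, 34 mm to the right (-y) of the lever's middle
- marker_mid (a point): middle of the red marker clip, 16 mm long, on the rim of the black curved scale right of the lever (rim radius 75 mm about the hinge axis, clip and scale at y = -24 to -53 mm in the machine); same radius and y as the pointer, so the two points coincide when the pointer is over the marker's middle
- marker (a joint): angle of the red marker on the scale, rad, counted like the lever's: the pointer is over the middle of the marker when joint lever = joint marker. Between 0.45 and 0.95; held by friction
- cup: white espresso cup, green inside, 60 mm across, 50 mm high, about 0.1 kg, on the worktop to the front left, nearest to the robot (a second one like it stands far back by the wall: not that one). Origin under it; z up; the handle points along its -y. The cup's round body is centred 13 mm to +y of the origin
- cup_centre (a point): centre of the cup's foot, on the axis of its round body (13 mm to +y of the cup's origin, at its underside)
- cup_handle (a point): in the cup's handle, 50 mm from the cup's axis, 34 mm above its underside; the handle is 13 mm thick (across the cup's x) for 25 to 44 mm to -y of the origin and 16 to 48 mm high, wider (30 mm) nearer the wall
- tea_box: red cardboard tea box 70 x 128 x 80 mm, at the right; bystander
- jam_jar: glass jam jar with white lid, 65 mm diameter, 94 mm high, left of the machine; bystander
- bean_tin: tin with golden rim, 57 mm diameter, 72 mm high, at the right; bystander
- teaspoon: steel teaspoon 132 mm long lying at the left; bystander
- salt_shaker: white shaker with steel cap, 41 mm wide, 85 mm high, left of the machine's back; bystander
Mind the look-alikes: they are no part of the job. What is shaped like the cup but black, blue or purple is not meant.

How it is judged (in metres and radians):
On the way, in this order (a step that is already met when the one before it is completed fails the run):
1. the cup stands upright on the drip grid under the spout, let go, the lever still up (horizontal distance between cup_centre and cup_spot below 0.014 m and z of cup_centre in the frame of cup_spot between -0.005 and 0.005 m and angle between cup's own z axis and vertical below 0.1 rad and contact force between cup and the fingers below 0.1 N and linear speed of cup below 0.02 m/s and value of joint lever below 0.3 rad), for 0.2 s.
2. the lever's pointer is over the red marker (distance between pointer and marker_mid below 0.008 m), for 0.3 s.
At the end, for the whole second after the job is handed in: The gripper holds the lever with its pointer over the red marker (within 8 mm of its middle, the marker's half length), the fingers bearing on the lever with more than 2 N; the cup stands upright on the drip grid, its axis within 14 mm of the spout's, untouched by the robot (distance between pointer and marker_mid below 0.008 m and contact force between the fingers and lever above 2 N and horizontal distance between cup_centre and cup_spot below 0.014 m and z of cup_centre in the frame of cup_spot between -0.005 and 0.005 m and angle between cup's own z axis and vertical below 0.1 rad and contact force between cup and the arm below 0.1 N and contact force between cup and the fingers below 0.1 N); the arm keeps its last pose, push and grip.
It fails at once if the lever pulled (more than 0.3 rad) while the cup is not under the spout (value of joint lever above 0.3 rad and horizontal distance between cup_centre and cup_spot above 0.02 m).
It fails at once if the lever pulled well past the marker (pointer more than 20 mm beyond its middle) (x of pointer in the frame of marker_mid below -0.016 m).
It fails at once if the red marker shifted (more than 8 mm) (distance of marker_mid from where it was at the start of the episode above 0.008 m).
It fails at once if the cup knocked over (angle between cup's own z axis and vertical above 0.8 rad).
It fails at once if a bystander moved (more than 30 mm) (distance of any of jam_jar, salt_shaker, tea_box, bean_tin, teaspoon from where it was at the start of the episode above 0.03 m).
It also fails if it takes over 66 s, if anything falls off the work surface, if the arm or the gripper's body presses on something with over 40 N, if the wrist force passes 120 N, or if a joint passes its speed limit or range.

## Working session

There is one attempt and no reset: what is moved stays moved. The work goes in short steps, Python scripts to look and compute and a tool call to move; the robot and the scene stay as the last step left them, time stands still between calls to the robot, and variables do not carry over. Pictures are saved under pics/ and viewed, at most 13 in all, crops included, and the job is handed in when it is done.

Besides the shell and the picture viewer there is one more tool, called after "Emit:" as name(argument=value, ...), one argument or row to a line, values as JSON. send_rows: Moves the arm, as the interface text tells. Its arguments: {"type":"object","properties":{"steps":{"type":"array","items":{"type":"object","properties":{"dp":{"type":"array","items":{"type":"number"}},"roll":{"type":"number"},"jaw":{"type":"number"}}}},"newtons":{"type":"number"}},"required":["steps"]}

```bash
mkdir -p pics; ls; python3 - <<'E'
from plant import r
import cv2,numpy as np
print(r.get_state())
for n in("scene","top"):
    c=r.capture(n); cv2.imwrite(f"pics/{n}0.png",c["image"]); print(n,c["K"],c["rvec"],c["tvec"])
    np.savez(f"{n}0.npz",**c)
a=cv2.imread("pics/scene0.png");b=cv2.imread("pics/top0.png")
cv2.imwrite("pics/s0.png",cv2.resize(a,(800,600)));cv2.imwrite("pics/t0.png",cv2.resize(b,(800,600)))
E
```

```text
pics
{'time_s': 0.0, 'joints': array([ 9.16208494e+01,  2.05907087e+01,  6.32243650e-01, -2.20336034e-02,
       -7.01356079e+01, -1.65071658e+01]), 'qd': array([-0.09037863,  0.05475056, -0.0426707 ,  0.05466825, -0.04702989,
        0.04808114]), 'joint_torque': array([-2.41434309e-04, -5.82713091e+01,  2.93050611e+01,  6.99747384e+00,
        6.82278143e-03, -1.51419463e-04]), 'tcp_pos': array([0.17329919, 0.65187272, 0.23961323]), 'eef_rot': array([ 1.79903919e+02, -6.87313893e-03, -1.48938146e+01]), 'contact_force': array([-0.04773013,  0.28504108,  0.62566301]), 'moment': array([-0.02666579,  0.00148292, -0.02068747]), 'gripper_force': 0.0, 'gripper_width': 0.0875275121324528}
scene [[488.28607918   0.         251.22636973]
 [  0.         488.28607918 189.92122512]
 [  0.           0.           1.        ]] [ 1.85758047 -0.99275624  0.63255834] [-0.41450869  0.34080637  1.76357603]
top [[366.66025139   0.         255.87920825]
 [  0.         366.66025139 191.61360313]
 [  0.           0.           1.        ]] [ 2.01914366 -2.2018664   0.23017559] [-0.08290201  0.5970347   1.33637531]
```

View pics/s0.png

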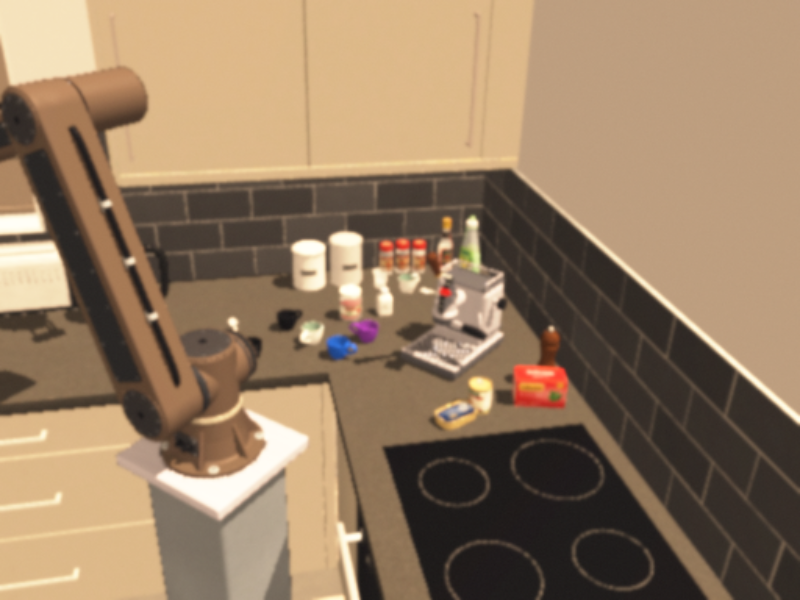

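View pics/t0.png

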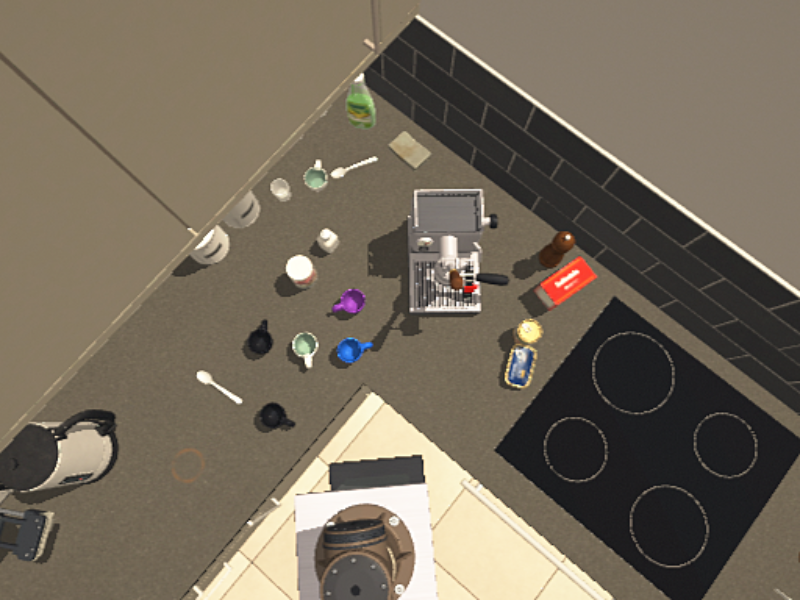

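The top view (800x600) shows two white cups with green insides. One is at (305,345) in front with its handle towards (309,365), and the other is at (315,177) at the back by the wall. The look-alikes are black at (260,340) and (272,415), blue at (350,350) and purple at (350,302). The cup at (305,345) fits: it is white and green and nearest to the robot. I'll enlarge that area to confirm.

```bash
cat > h.py <<'E'
import numpy as np,cv2
from scipy.spatial.transform import Rotation as Ro
def cam(c): return c["K"],Ro.from_rotvec(c["rvec"].ravel()).as_matrix(),c["tvec"].ravel()
def ray(c,uv):
    K,R,t=cam(c); d=R.T@np.linalg.inv(K)@np.array([uv[0],uv[1],1.]); return -R.T@t,d/np.linalg.norm(d)
def onz(c,uv,z):
    o,d=ray(c,uv); return o+d*(z-o[2])/d[2]
def proj(c,P):
    return cv2.projectPoints(np.array(P,float).reshape(-1,1,3),c["rvec"],c["tvec"],c["K"],None)[0][:,0]
E
python3 - <<'E'
from h import *
t=dict(np.load("top0.npz"));s=dict(np.load("scene0.npz"))
print("cams",ray(t,(256,192)),ray(s,(256,192)))
im=t["image"]
cv2.imwrite("pics/c1.png",cv2.resize(im[115:245,165:325],(800,650),interpolation=cv2.INTER_CUBIC)[:600])
k=.64
for n,u,z in[("cup",(305,345),.05),("cuph",(309,363),.04),("gFL",(411,312),.035),("gFR",(481,312),.035),("gBL",(411,250),.035),("blue",(350,350),.05),("black2",(272,415),.05),("jam",(300,270),.09)]:
    print(n,onz(t,(u[0]*k,u[1]*k),z).round(3))
hsv=cv2.cvtColor(im,cv2.COLOR_BGR2HSV)
m=cv2.inRange(hsv,(40,25,60),(90,255,255));m[:,:180]=0
n,l,st,ce=cv2.connectedComponentsWithStats(m)
for i in range(1,n):
    if st[i,4]>20: print(st[i],ce[i],onz(t,ce[i],.045).round(3))
m=cv2.inRange(hsv,(0,180,100),(8,255,255))|cv2.inRange(hsv,(172,180,100),(180,255,255))
n,l,st,ce=cv2.connectedComponentsWithStats(m)
for i in range(1,n):
    if st[i,4]>8: print("red",st[i],ce[i])
E
```

```text
cams (array([ 0.29465023, -0.11350227,  1.43161469]), array([ 0.20828453, -0.0150167 , -0.97795299])) (array([-0.97143513, -1.09887628,  1.11666984]), array([ 0.75467509,  0.46781829, -0.46001256]))
cup [0.498 0.105 0.05 ]
cuph [0.454 0.099 0.04 ]
gFL [ 0.559 -0.16   0.035]
gFR [ 0.544 -0.332  0.035]
gBL [ 0.719 -0.174  0.035]
blue [ 0.476 -0.003  0.05 ]
black2 [0.338 0.191 0.05 ]
jam [0.675 0.101 0.09 ]
[222  54  18  29 214] [231.13551402  67.04205607] [ 1.13  -0.077  0.045]
[195 108  14  12 120] [201.425      113.68333333] [0.933 0.058 0.045]
[188 213  14  14 148] [194.56756757 219.72972973] [0.503 0.108 0.045]
red [346 164  36  31 398] [363.38693467 179.57035176]
red [297 183   8   4  28] [300.07142857 184.35714286]
```

View pics/c1.png

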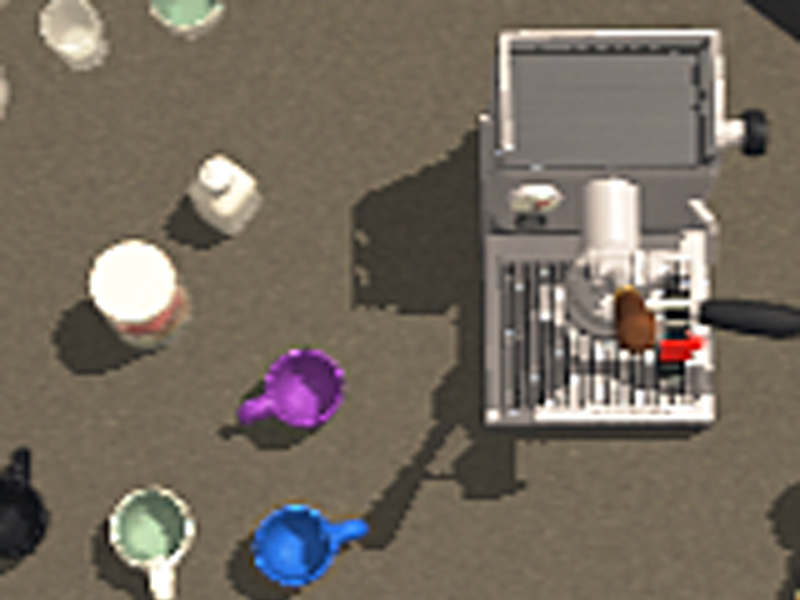

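The crop confirms it. The white cup with green inside is at crop (150,527), handle pointing down to (162,585), and the blue, purple and black ones are separate. The machine's front edge runs from crop (487,423) to (713,423), the brown lever handle is at (632,320) and the red clip at (682,348). Next I'll refine the poses.

```bash
python3 - <<'E'
from h import *
t=dict(np.load("top0.npz"));im=t["image"];g=cv2.cvtColor(im,cv2.COLOR_BGR2GRAY).astype(float)
def cross(p,th=140,rev=False):
    for i in range(len(p)-1):
        if p[i]<th<=p[i+1]: return i+(th-p[i])/(p[i+1]-p[i])
L=[(256+cross(g[r,256:275]),r) for r in range(164,197)if cross(g[r,256:275])is not None]
Rr=[(316-cross(g[r,290:317][::-1]),r) for r in range(186,198)if cross(g[r,290:317][::-1])is not None]
F=[(c,210-cross(g[185:211,c][::-1])) for c in range(266,304)if cross(g[185:211,c][::-1])is not None]
W=[np.array([onz(t,p,.035)[:2] for p in a]) for a in(L,Rr,F)]
for a in W:
    v=cv2.fitLine(a.astype(np.float32),cv2.DIST_HUBER,0,.01,.01).ravel(); 
    s=np.sign(v[0]) if abs(v[0])>abs(v[1]) else np.sign(v[1])
    print(len(a),"dir deg",np.degrees(np.arctan2(s*v[1],s*v[0])).round(2),"pt",v[2:].round(4),"std",np.std((a-v[2:])@[-v[1],v[0]]).round(4))
for p in[(500,30),(722,30)]: print("rear top",onz(t,(p[0]/5+165,p[1]/5+115),.227).round(3))
# cup
x0,y0=178,202; hs=cv2.cvtColor(im,cv2.COLOR_BGR2HSV)[y0:245,x0:216]
m=cv2.inRange(hs,(0,0,135),(180,255,255))|cv2.inRange(hs,(40,25,90),(90,255,255))
for r in m: print("".join("#" if v else "." for v in r))
ys,xs=np.where(m); print(x0,y0)
E
```

```text
33 dir deg -4.8 pt [ 0.6407 -0.1664] std 0.0057
11 dir deg -3.12 pt [ 0.5757 -0.3324] std 0.0035
38 dir deg 85.29 pt [ 0.553  -0.2698] std 0.0051
rear top [ 0.802 -0.185  0.227]
rear top [ 0.788 -0.34   0.227]
......................................
......................................
......................................
......................................
......................................
......................................
......................................
......................................
......................................
......................................
.................##...................
.............#########................
............########.##...............
...........#########.###..............
..........###############.............
..........############.##.............
.........#################............
.........#################............
.........##############.##............
.........##############.##............
.........#################............
.........#################............
..........############.##.............
..........###########.##..............
...........############...............
............###########...............
...............#######................
.................#####................
.................#####................
.................#####................
.................#####................
.................#####................
..................####................
...................##.................
......................................
......................................
......................................
......................................
......................................
......................................
..............................#.......
......................................
......................................
178 202
```

```bash
cat >> h.py <<'E'
YAW=np.radians(-4.75);O=np.array([.680,-.255,0])
Rm=Ro.from_euler('z',YAW).as_matrix()
def m2w(p): return O+Rm@np.array(p,float)
def w2m(p): return Rm.T@(np.array(p)-O)
def tri(c1,u1,c2,u2):
    o1,d1=ray(c1,u1);o2,d2=ray(c2,u2); s=np.linalg.lstsq(np.c_[d1,-d2],o2-o1,rcond=None)[0]
    a,b=o1+s[0]*d1,o2+s[1]*d2; return (a+b)/2,np.linalg.norm(a-b)
E
python3 - <<'E'
from h import *
t=dict(np.load("top0.npz"));s=dict(np.load("scene0.npz"))
c=onz(t,(195,220.2),.05);h=onz(t,(197,231.5),.047)
print("cup",c,"handle dir",np.degrees(np.arctan2(*(h-c)[1::-1])),np.linalg.norm((h-c)[:2]))
hs=cv2.cvtColor(s["image"],cv2.COLOR_BGR2HSV)
m=cv2.inRange(hs,(0,150,90),(8,255,255))|cv2.inRange(hs,(172,150,90),(180,255,255))
n,l,st,ce=cv2.connectedComponentsWithStats(m)
for i in range(1,n):
    if st[i,4]>4 : print("red",st[i],ce[i])
print("spot world",m2w([-55,0,35] and [-.055,0,.035]),"proj scene marker guess",proj(s,[m2w([-.115,-.038,.25])]))
i=np.argmin([np.hypot(*(x-(285,187))) for x in ce]); P,e=tri(t,(300.07,184.36),s,ce[i]); pm=w2m(P)
print("marker mach",pm,e,"angle",np.arctan2(-(pm[0]+.055),pm[2]-.208)-np.radians(30),"r",np.hypot(pm[0]+.055,pm[2]-.208))
# marker from top ray cut with plane y=-.038 machine
o,d=ray(t,(300.07,184.36));om=w2m(o);dm=Rm.T@d;q=om+dm*(-.038-om[1])/dm[1];print("ycut",q)
# ray cut with sphere-ish cylinder r=.078
from scipy.optimize import brentq
f=lambda k:(lambda q:np.hypot(q[0]+.055,q[2]-.208)-.077)(om+dm*k)
kk=np.linspace(.8,1.6,400);v=[f(k) for k in kk]
for a,b,x,y in zip(kk,kk[1:],v,v[1:]):
    if x*y<0:
        q=om+dm*brentq(f,a,b);print("cyl",q,np.arctan2(-(q[0]+.055),q[2]-.208)-np.radians(30))
E
```

```text
cup [0.50002594 0.10518132 0.05      ] handle dir -173.5796804343273 0.043374764132988526
red [243 153  30   8 149] [257.71812081 156.54362416]
red [282 184   7   6  34] [284.70588235 186.55882353]
red [328 233  36  29 686] [345.10058309 246.89941691]
spot world [ 0.6251889  -0.25044555  0.035     ] proj scene marker guess [[285.16050324 185.81663951]]
marker mach [-0.11640161 -0.03550153  0.24613152] 0.0025590949577418464 angle 0.4914666987922015 r 0.07227842241671589
ycut [-0.11050096 -0.038       0.21732096]
cyl [-0.1185312  -0.03385875  0.25150616] 0.4467459693908279
cyl [-0.09251589 -0.04727503  0.14075747] 2.1090911711642257
```

Emit:
send_rows(
  steps=[
    {"dp": [55,63,0],"roll": -0.08,"jaw": 55},
    {"dp": [108,124,0],"roll": -0.16,"jaw": 55},
    {"dp": [160,184,0],"roll": -0.24,"jaw": 55},
    {"dp": [200,230,0],"roll": -0.3,"jaw": 55},
    {"dp": [235,270,0],"roll": -0.372,"jaw": 55},
  ],
  newtons=30,
)

```text
time_s: 0.72
tcp_pos: [0.3115, 0.3697, 0.2404]
eef_rot: [180.0, 0.0, 6.6]
contact_force: [0.8, -0.2, -0.2]
gripper_width: 0.0493
gripper_force: 0.0
```

Emit:
send_rows(
  steps=[
    {"dp": [20,55,0],"roll": 0,"jaw": 50},
    {"dp": [42,114,10],"roll": 0,"jaw": 50},
    {"dp": [62,170,40],"roll": 0,"jaw": 50},
    {"dp": [82,222,80],"roll": 0,"jaw": 50},
    {"dp": [88,243,110],"roll": 0,"jaw": 50},
  ],
)

```text
time_s: 1.35
tcp_pos: [0.4263, 0.1382, 0.1298]
eef_rot: [-180.0, -0.0, 6.3]
contact_force: [0.5, 0.9, -0.3]
gripper_width: 0.0438
gripper_force: 0.0
```

Emit:
send_rows(
  steps=[
    {"dp": [0,0,0],"roll": 0,"jaw": 50},
    {"dp": [0,0,0],"roll": 0,"jaw": 50},
  ],
)

```text
time_s: 1.6
tcp_pos: [0.4262, 0.1405, 0.131]
eef_rot: [180.0, -0.0, 6.4]
contact_force: [0.3, 0.4, 0.3]
gripper_width: 0.044
gripper_force: 0.0
```

Emit:
send_rows(
  steps=[
    {"dp": [15,43,0],"roll": 0,"jaw": 50},
    {"dp": [15,43,0],"roll": 0,"jaw": 50},
    {"dp": [15,43,40],"roll": 0,"jaw": 50},
    {"dp": [15,43,40],"roll": 0,"jaw": 50},
  ],
)

```text
time_s: 2.1
tcp_pos: [0.4441, 0.0993, 0.0897]
eef_rot: [179.9, 0.2, 6.5]
contact_force: [-0.1, -0.0, 0.3]
gripper_width: 0.0439
gripper_force: 0.0
```

```bash
python3 - <<'E'
from plant import r
from h import *
print(r.get_state()["tcp_pos"])
c=r.capture("top");np.savez("top1.npz",**c);im=c["image"]
cv2.imwrite("pics/c2.png",cv2.resize(im[170:260,140:260],(800,600),interpolation=cv2.INTER_CUBIC))
E
```

```text
[0.44414422 0.09932381 0.08967213]
```

View pics/c2.png

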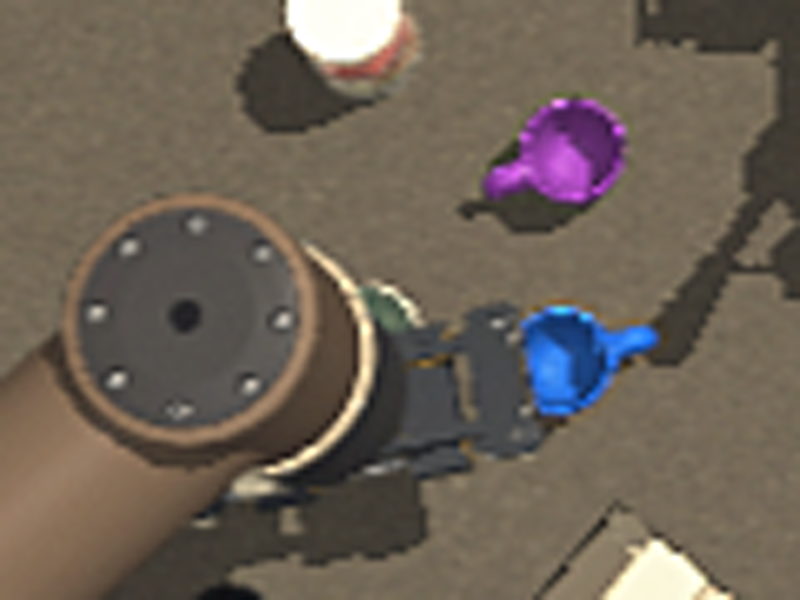

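The gripper body is long across y, the cup is behind the wrist, and the blue cup at crop (570,360) is clear below. I'll go down and grip.

Emit:
send_rows(
  steps=[
    {"dp": [1,0,30],"roll": 0,"jaw": 50},
    {"dp": [1,0,60],"roll": 0,"jaw": 50},
    {"dp": [1,0,60],"roll": 0,"jaw": 50},
  ],
)

```text
time_s: 2.52
tcp_pos: [0.4461, 0.0996, 0.0306]
eef_rot: [179.9, 0.1, 6.5]
contact_force: [0.4, -0.6, -0.1]
gripper_width: 0.0436
gripper_force: 0.0
```

Emit:
send_rows(
  steps=[
    {"dp": [0,0,0],"roll": 0,"jaw": 0},
    {"dp": [0,0,0],"roll": 0,"jaw": 0},
    {"dp": [0,0,0],"roll": 0,"jaw": 0},
    {"dp": [0,0,0],"roll": 0,"jaw": 0},
    {"dp": [0,0,0],"roll": 0,"jaw": 0},
  ],
)

```text
time_s: 3.15
tcp_pos: [0.4465, 0.0993, 0.0308]
eef_rot: [-180.0, -0.0, 6.4]
contact_force: [-1.8, 1.5, 3.8]
gripper_width: 0.0114
gripper_force: 30.0
```

Emit:
send_rows(
  steps=[
    {"dp": [0,0,-50],"roll": 0,"jaw": 0},
    {"dp": [0,0,-100],"roll": 0,"jaw": 0},
    {"dp": [10,30,-100],"roll": 0.14,"jaw": 0},
    {"dp": [22,70,-100],"roll": 0.3,"jaw": 0},
    {"dp": [35,112,-100],"roll": 0.46,"jaw": 0},
  ],
)

```text
time_s: 3.78
tcp_pos: [0.494, -0.0091, 0.1307]
eef_rot: [-180.0, -0.0, -20.2]
contact_force: [1.0, 0.8, -1.0]
gripper_width: 0.0114
gripper_force: 29.9
```

```bash
python3 - <<'E'
from plant import r
from h import *
s=r.get_state();print(s["tcp_pos"],s["eef_rot"],s["gripper_width"],s["joints"])
E
```

```text
[ 0.49397101 -0.00912826  0.13068066] [-1.79988051e+02 -2.02461927e-03 -2.01837363e+01] 0.01136951585812685 [ 2.17788260e+01  9.53036839e+00 -3.03654103e+01 -9.81736079e-03
 -5.00947270e+01  4.80437353e+01]
```

Emit:
send_rows(
  steps=[
    {"dp": [20,20,0],"roll": 0.15,"jaw": 0},
    {"dp": [40,42,0],"roll": 0.31,"jaw": 0},
    {"dp": [60,64,10],"roll": 0.47,"jaw": 0},
    {"dp": [78,84,25],"roll": 0.61,"jaw": 0},
    {"dp": [78,84,35],"roll": 0.641,"jaw": 0},
  ],
)

```text
time_s: 4.4
tcp_pos: [0.5382, -0.1151, 0.0943]
eef_rot: [179.9, 0.0, -56.9]
contact_force: [-0.6, 0.4, -1.4]
gripper_width: 0.0115
gripper_force: 29.9
```

Emit:
send_rows(
  steps=[
    {"dp": [0,0,15],"roll": 0,"jaw": 0},
    {"dp": [0,0,15],"roll": 0,"jaw": 0},
  ],
)

```text
time_s: 4.65
tcp_pos: [0.5372, -0.1132, 0.0792]
eef_rot: [179.9, 0.1, -56.6]
contact_force: [-0.7, -0.2, -0.2]
gripper_width: 0.0114
gripper_force: 29.9
```

```bash
python3 - <<'E'
from plant import r
from h import *
s=r.get_state();print(s["tcp_pos"],s["eef_rot"],s["gripper_width"])
t=r.capture("top");sc=r.capture("scene");np.savez("top2.npz",**t);np.savez("scene2.npz",**sc)
a=cv2.resize(t["image"][130:230,215:325],(400,364),interpolation=cv2.INTER_CUBIC)
b=cv2.resize(sc["image"][155:245,215:335],(400,300),interpolation=cv2.INTER_CUBIC)
o=np.zeros((364,800,3),np.uint8);o[:,:400]=a;o[:300,400:]=b;cv2.imwrite("pics/c3.png",o)
E
```

```text
[ 0.5372444  -0.1132177   0.07922531] [ 1.79865446e+02  8.11440217e-02 -5.65581104e+01] 0.01141377277337871
```

View pics/c3.png

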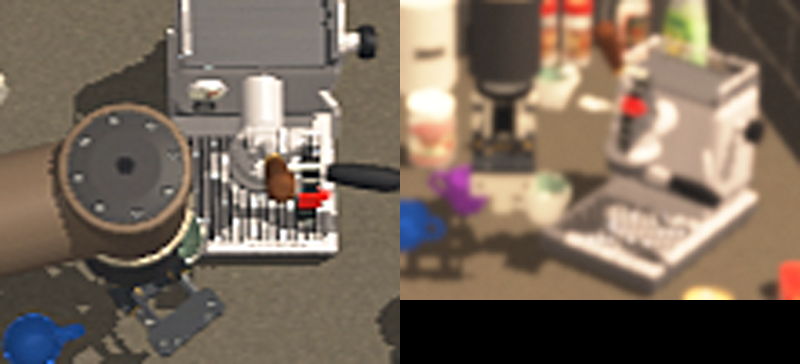

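The left half shows the wrist over the grid's front-left edge, with the cup's rim peeping out at (192,235). In the right half the cup hangs upright at (550,195), just left of the grid. Now I'll bring it in.

Emit:
send_rows(
  steps=[
    {"dp": [20,0,0],"roll": 0,"jaw": 0},
    {"dp": [40,0,0],"roll": 0,"jaw": 0},
    {"dp": [60,0,0],"roll": 0,"jaw": 0},
    {"dp": [78,0,0],"roll": 0,"jaw": 0},
    {"dp": [78,0,4],"roll": 0,"jaw": 0},
  ],
)

```text
time_s: 5.38
tcp_pos: [0.5823, -0.1805, 0.0764]
eef_rot: [-180.0, -0.0, -56.8]
contact_force: [-0.5, -0.3, -1.3]
gripper_width: 0.0115
gripper_force: 29.9
```

Emit:
send_rows(
  steps=[
    {"dp": [0,0,4],"roll": 0,"jaw": 0},
    {"dp": [0,0,8],"roll": 0,"jaw": 0},
    {"dp": [0,0,9],"roll": 0,"jaw": 0},
  ],
)

```text
time_s: 5.75
tcp_pos: [0.581, -0.1785, 0.0672]
eef_rot: [180.0, 0.0, -56.6]
contact_force: [0.1, -0.4, -0.5]
gripper_width: 0.0116
gripper_force: 29.9
```

Emit:
send_rows(
  steps=[
    {"dp": [0,0,1],"roll": 0,"jaw": 0},
    {"dp": [0,0,2],"roll": 0,"jaw": 0},
  ],
)

```text
time_s: 6.0
tcp_pos: [0.5816, -0.1786, 0.0659]
eef_rot: [-180.0, -0.0, -56.6]
contact_force: [-0.7, 2.2, 3.8]
gripper_width: 0.0115
gripper_force: 30.0
```

```bash
python3 - <<'E'
from plant import r
from h import *
s=r.get_state();print(s["tcp_pos"],s["eef_rot"],s["contact_force"],s["gripper_width"])
t=r.capture("top");sc=r.capture("scene");np.savez("top3.npz",**t);np.savez("scene3.npz",**sc)
a=cv2.resize(t["image"][130:220,220:320],(400,360),interpolation=cv2.INTER_CUBIC)
b=cv2.resize(sc["image"][165:240,235:335],(400,300),interpolation=cv2.INTER_CUBIC)
o=np.zeros((360,800,3),np.uint8);o[:,:400]=a;o[:300,400:]=b;cv2.imwrite("pics/c4.png",o)
for n,p in[("spot",[-.055,0,.035]),("pivot",[-.055,0,.208])]: print(n,proj(t,[m2w(p)]),proj(sc,[m2w(p)]))
E
```

```text
[ 0.58159137 -0.17861909  0.06594889] [-1.79973044e+02 -1.87069370e-02 -5.66284929e+01] [-0.72032101  2.15851423  3.83767853] 0.01145247996990817
spot [[284.63862333 181.27179603]] [[283.09107936 223.16518861]]
pivot [[288.30778084 169.39133665]] [[285.19871358 187.24243915]]
```

View pics/c4.png

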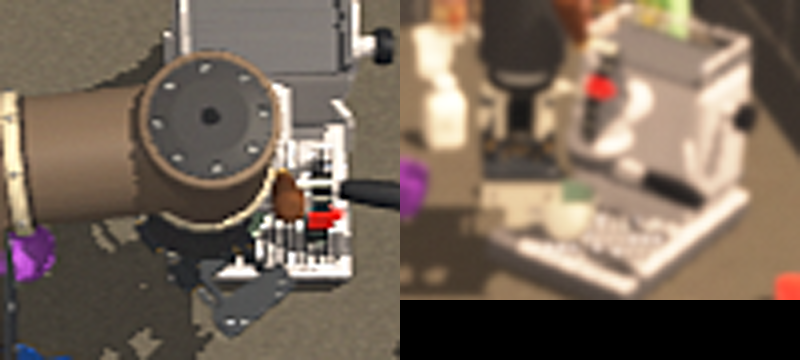

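The cup stands on the grid at right-half (570,212) and the wrist clears the lever. The tool is vertical, so its body can't go closer to the group while gripping. I'll let go, back off, close the jaws and push the handle end the last 24 mm or so.

Emit:
send_rows(
  steps=[
    {"dp": [0,0,0],"roll": 0,"jaw": 12},
    {"dp": [0,0,0],"roll": 0,"jaw": 25},
    {"dp": [0,0,0],"roll": 0,"jaw": 35},
    {"dp": [-12,0,0],"roll": 0,"jaw": 35},
    {"dp": [-24,0,0],"roll": 0,"jaw": 35},
  ],
)

```text
time_s: 6.72
tcp_pos: [0.5674, -0.1582, 0.0653]
eef_rot: [180.0, 0.0, -56.7]
contact_force: [1.0, 0.2, 0.1]
gripper_width: 0.0307
gripper_force: 0.0
```

Emit:
send_rows(
  steps=[
    {"dp": [0,0,0],"roll": 0,"jaw": 0},
    {"dp": [0,0,0],"roll": 0,"jaw": 0},
    {"dp": [0,0,0],"roll": 0,"jaw": 0},
    {"dp": [0,0,0],"roll": 0,"jaw": 0},
  ],
)

```text
time_s: 7.22
tcp_pos: [0.5682, -0.159, 0.0655]
eef_rot: [180.0, 0.0, -56.7]
contact_force: [0.3, -0.1, -0.2]
gripper_width: 0.0013
gripper_force: 0.0
```

Emit:
send_rows(
  steps=[
    {"dp": [7,0,0],"roll": 0,"jaw": 0},
    {"dp": [12,0,0],"roll": 0,"jaw": 0},
    {"dp": [17,0,0],"roll": 0,"jaw": 0},
    {"dp": [22,0,0],"roll": 0,"jaw": 0},
    {"dp": [26,0,0],"roll": 0,"jaw": 0},
  ],
)

```text
time_s: 7.85
tcp_pos: [0.5826, -0.1808, 0.0655]
eef_rot: [180.0, 0.0, -56.7]
contact_force: [0.0, -0.1, -0.1]
gripper_width: 0.0001
gripper_force: 0.3
```

```bash
cat > cup.py <<'E'
from plant import r
from h import *
import sys
s=r.get_state();print(s["tcp_pos"],s["eef_rot"],s["contact_force"])
t=r.capture("top");sc=r.capture("scene")
np.savez("tl.npz",**t);np.savez("sl.npz",**sc)
im=sc["image"];g=proj(sc,[m2w([-.055,0,.085])])[0].astype(int);print("expected rim px",g)
hs=cv2.cvtColor(im,cv2.COLOR_BGR2HSV);m=cv2.inRange(hs,(35,25,60),(95,255,255));m[:g[1]-20]=0;m[g[1]+25:]=0;m[:,:g[0]-35]=0;m[:,g[0]+30:]=0
n,l,st,ce=cv2.connectedComponentsWithStats(m)
for i in range(1,n):
    if st[i,4]>6: print("green",st[i],ce[i],w2m(onz(sc,ce[i],.08)).round(4))
o=np.zeros((400,800,3),np.uint8)
o[:,:400]=cv2.resize(t["image"][140:220,240:320],(400,400),interpolation=cv2.INTER_CUBIC)
o[:,400:]=cv2.resize(im[170:250,240:320],(400,400),interpolation=cv2.INTER_CUBIC)
cv2.imwrite(sys.argv[1],o)
E
python3 cup.py pics/c5.png
```

```text
[ 0.58258851 -0.18084792  0.06548359] [ 1.79991887e+02  5.06079561e-03 -5.66614407e+01] [ 0.00052436 -0.07762419 -0.06760323]
expected rim px [283 213]
green [277 211   7   4  17] [279.76470588 212.70588235] [-0.0559  0.0194  0.08  ]
```

View pics/c5.png

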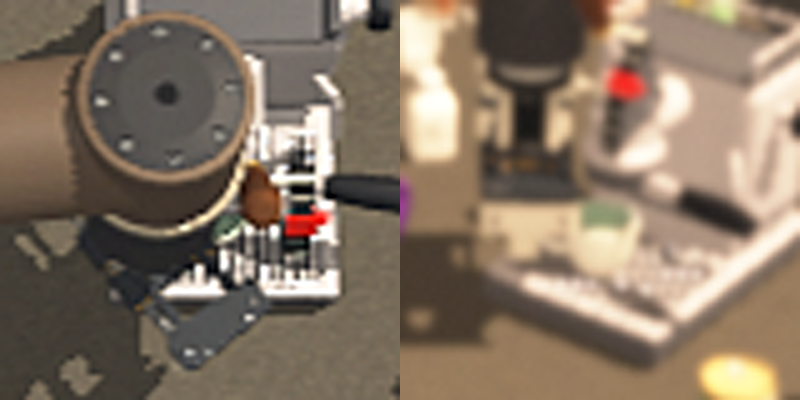

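The cup is at right-half (607,235), short of the spout, still upright. I'll push a bit more, then back off for an unobstructed measurement.

Emit:
send_rows(
  steps=[
    {"dp": [2,0,0],"roll": 0,"jaw": 0},
    {"dp": [4,0,0],"roll": 0,"jaw": 0},
    {"dp": [5,0,0],"roll": 0,"jaw": 0},
    {"dp": [5,0,0],"roll": 0,"jaw": 0},
  ],
)

```text
time_s: 8.45
tcp_pos: [0.5853, -0.1847, 0.0656]
eef_rot: [-180.0, -0.0, -56.7]
contact_force: [0.2, 0.6, 0.1]
gripper_width: 0.0006
gripper_force: 0.1
```

Emit:
send_rows(
  steps=[
    {"dp": [-25,0,0],"roll": 0,"jaw": 0},
    {"dp": [-70,0,0],"roll": 0,"jaw": 0},
    {"dp": [-125,0,0],"roll": 0,"jaw": 0},
    {"dp": [-165,0,0],"roll": 0,"jaw": 0},
    {"dp": [-165,0,0],"roll": 0,"jaw": 0},
  ],
)

```text
time_s: 9.07
tcp_pos: [0.4934, -0.0453, 0.066]
eef_rot: [-180.0, 0.0, -56.5]
contact_force: [0.9, -0.2, -0.4]
gripper_width: 0.0006
gripper_force: 0.0
```

```bash
python3 cup.py pics/c6.png
```

```text
[ 0.49337995 -0.04525788  0.06602873] [-1.79973315e+02  1.17593536e-03 -5.64815602e+01] [ 0.90272739 -0.24863769 -0.40344379]
expected rim px [283 213]
green [277 212   8   3  20] [280.35 212.9 ] [-0.0556  0.0165  0.08  ]
```

View pics/c6.png

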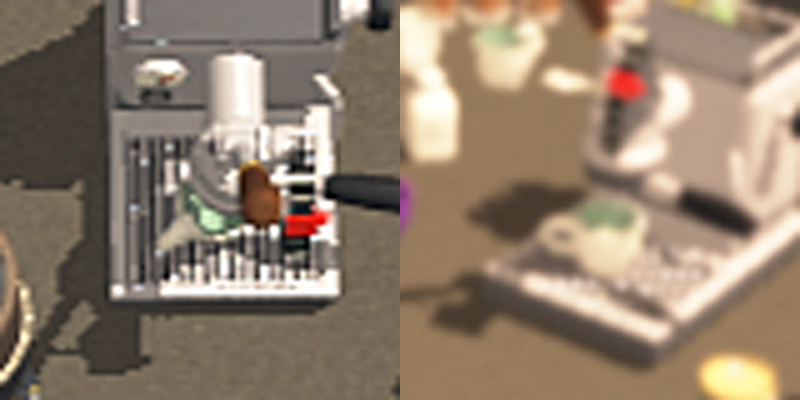

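The cup stands free and upright on the grid. In the scene half its rim centre is at about (610,212). In the top half its rim's left edge is at about 180 and its front edge at about 235, handle to the lower left.

```bash
python3 - <<'E'
from h import *
t=dict(np.load("tl.npz"));s=dict(np.load("sl.npz"))
print("scene",w2m(onz(s,(282.1,212.4),.085)).round(4),"top",w2m(onz(t,(284.2,178.8),.085)).round(4))
im=s["image"].astype(int)
for y in range(208,227): print(y," ".join("%3d"%v for v in im[y,266:296].mean(1)))
print()
hs=cv2.cvtColor(t["image"],cv2.COLOR_BGR2HSV)
for y in range(170,192): print(y," ".join(("g" if 35<h<95 and q>25 else " ")+"%3d"%v for h,q,v in hs[y,268:296]))
print(proj(t,[m2w([-.055+.03*np.cos(a),.03*np.sin(a),.085]) for a in np.radians([0,90,180,270])]).round(1).tolist(),proj(s,[m2w([-.055+.03*np.cos(a),.03*np.sin(a),.085]) for a in np.radians([0,90,180,270])]).round(1).tolist())
E
```

```text
scene [-0.0546  0.0084  0.085 ] top [-0.0576  0.0054  0.085 ]
208  59  59  61  64  68  69  70  69  69  73  83 101 119 131 136 130 124 119 119 110  99 103 121 140 154 164 175 186 185 158
209  59  59  57  58  59  60  61  60  63  69  84 108 128 140 146 147 147 148 147 138 123 114 115 124 134 145 152 154 144 114
210  58  56  58  58  58  59  59  63  70  83 103 124 138 141 145 147 153 160 161 159 152 143 128 120 122 125 128 129 119  89
211  60  59  58  59  63  65  70  78  92 108 119 132 138 139 139 142 148 155 157 159 167 172 158 141 132 124 118 116 107  83
212  59  59  63  73  87 100 109 116 123 129 130 132 134 135 136 139 142 144 143 146 162 182 182 164 148 140 133 129 118 100
213  61  65  81 109 136 155 162 162 156 148 139 133 132 134 137 141 141 138 132 134 154 190 203 180 156 150 149 147 138 125
214  63  79 115 151 174 187 190 188 182 169 152 140 134 140 148 153 147 138 133 138 163 204 215 186 155 150 151 151 150 146
215  71 100 142 170 179 178 180 183 187 184 174 159 158 169 182 184 172 158 151 162 187 212 212 180 150 148 149 149 149 148
216  89 122 156 170 163 149 143 156 176 189 19
[... 3916 characters left out ...]
 69   94   56  148  191  197  195  174  162  107   50  124   90  101  102   96  130   82   60   84   38  130   96   46  121   72  108   95
189   66  115   62  141  186  177  151   83  100   87   24  157  112   89  100   37  116   81   53   86   39  157  118   52  119   73  101   91
190   55  120   69  184  158   96  120   68   99  100   32  163  115   57   80   49  255  199  127  141   51  151  117   35  110   73  103   92
191   50  123   74  139  115   46  110   72  108  103   27  162  112  142  201  114  255  207   91  254  175  114   99   37  107   69  108   98
[[285.4, 170.5], [277.7, 178.2], [285.8, 185.9], [293.5, 178.1]] [[287.6, 210.4], [277.9, 210.8], [279.6, 215.8], [289.6, 215.3]]
```

Both views put the cup about 8–9 mm short along the push line, upright and in line. I'll push about 6 mm further and watch for body contact.

Emit:
send_rows(
  steps=[
    {"dp": [50,0,0],"roll": 0,"jaw": 0},
    {"dp": [100,0,0],"roll": 0,"jaw": 0},
    {"dp": [140,0,0],"roll": 0,"jaw": 0},
    {"dp": [155,0,0],"roll": 0,"jaw": 0},
    {"dp": [163,0,0],"roll": 0,"jaw": 0},
  ],
)

```text
time_s: 9.8
tcp_pos: [0.5841, -0.1844, 0.065]
eef_rot: [180.0, 0.0, -56.8]
contact_force: [-0.9, 0.6, -0.0]
gripper_width: 0.0003
gripper_force: 0.0
```

Emit:
send_rows(
  steps=[
    {"dp": [2,0,0],"roll": 0,"jaw": 0},
    {"dp": [5,0,0],"roll": 0,"jaw": 0},
    {"dp": [7,0,0],"roll": 0,"jaw": 0},
    {"dp": [7,0,0],"roll": 0,"jaw": 0},
  ],
)

```text
time_s: 10.3
tcp_pos: [0.588, -0.1885, 0.0658]
eef_rot: [-180.0, -0.0, -56.6]
contact_force: [0.5, 0.1, 0.3]
gripper_width: 0.0004
gripper_force: 0.2
```

Emit:
send_rows(
  steps=[
    {"dp": [2,0,0],"roll": 0,"jaw": 0},
    {"dp": [3,0,0],"roll": 0,"jaw": 0},
    {"dp": [3,0,0],"roll": 0,"jaw": 0},
  ],
)

```text
time_s: 10.68
tcp_pos: [0.5894, -0.189, 0.0655]
eef_rot: [-180.0, 0.1, -56.6]
contact_force: [-2.6, 16.0, 1.8]
gripper_width: 0.0005
gripper_force: 0.2
```

Emit:
send_rows(
  steps=[
    {"dp": [-25,0,0],"roll": 0,"jaw": 0},
    {"dp": [-70,0,0],"roll": 0,"jaw": 0},
    {"dp": [-125,0,0],"roll": 0,"jaw": 0},
    {"dp": [-165,0,-20],"roll": 0,"jaw": 30},
    {"dp": [-165,0,-40],"roll": 0,"jaw": 50},
  ],
)

```text
time_s: 11.3
tcp_pos: [0.4974, -0.0518, 0.1063]
eef_rot: [180.0, 0.0, -56.5]
contact_force: [0.7, 0.3, 0.5]
gripper_width: 0.0152
gripper_force: 0.0
```

```bash
python3 cup.py pics/c7.png; python3 - <<'E'
from h import *
t=dict(np.load("tl.npz"));s=dict(np.load("sl.npz"))
im=s["image"].astype(int)
for y in range(212,219): print(y," ".join("%3d"%v for v in im[y,266:296].mean(1)))
print()
hs=cv2.cvtColor(t["image"],cv2.COLOR_BGR2HSV)
for y in range(176,190): print(y," ".join(("g" if 35<h<95 and q>25 else " ")+"%3d"%v for h,q,v in hs[y,268:296]))
E
```

```text
[ 0.49742512 -0.05175994  0.10627057] [ 1.79985847e+02  1.55953314e-02 -5.64723479e+01] [0.69083669 0.34860681 0.45350082]
expected rim px [283 213]
green [279 212   8   3  19] [282.36842105 213.05263158] [-0.0512  0.0091  0.08  ]
212  58  57  59  63  72  88 105 120 134 144 147 142 137 136 138 145 152 150 145 143 144 153 161 161 153 143 134 127 118 100
213  60  59  63  78 104 133 155 166 172 169 158 145 134 135 140 152 157 149 139 133 131 141 157 168 162 153 150 145 139 127
214  60  64  76 106 142 169 181 184 186 182 169 155 140 140 152 166 167 155 140 133 135 154 180 188 170 154 149 151 150 145
215  66  78 101 136 163 174 172 167 169 176 179 171 161 167 185 198 195 176 158 152 166 195 213 209 177 152 149 148 150 149
216  83 104 128 153 169 163 146 133 137 160 182 189 190 204 220 225 222 209 189 187 207 225 228 214 175 148 147 149 149 149
217 102 120 134 151 164 158 145 133 136 157 184 197 206 217 227 230 229 221 210 211 225 235 231 206 163 144 145 149 149 149
218 118 120 121 130 146 155 158 162 164 172 187 199 208 215 221 224 223 221 218 220 229 234 226 195 157 147 145 149 153 153


[... 1315 characters left out ...]
 131   96  148  199  209  206  198  183  169  173 g139 g158 g196 g206 g143 g 68 g215  255  255  208   47  111   85  255  224
186   68   96   45  127  151  180  199  206  205  210  164  147  163  149  175  176  155  255  255  200  125  255  219  141  204  125  255  236
187   70   96   45  118  174  192  200  173  166  119   59  103   82   96  112   82  125  127  107   98   41  145  106   58  126   69  202  163
188   68   94   42  151  162  165  164  115  115   84   41  141   97  100  103   35  126   92   60   88   40  133   96   46  120   73  108   97
189   65  116   63  154  115   61  112   71  100   89   26  161  116   92  102   36  123   85   57   87   39  157  117   52  119   73  100   91
```

The body touched the group at 16 N as expected, and the cup is now about 4–5 mm from centre, upright and free, well within 14 mm. Next is the lever: up and over it with yaw −4.75°.

Emit:
send_rows(
  steps=[
    {"dp": [0,0,-58],"roll": -0.15,"jaw": 60},
    {"dp": [0,0,-116],"roll": -0.31,"jaw": 60},
    {"dp": [0,0,-174],"roll": -0.48,"jaw": 60},
    {"dp": [0,0,-232],"roll": -0.65,"jaw": 60},
    {"dp": [0,0,-285],"roll": -0.82,"jaw": 60},
  ],
)

```text
time_s: 12.02
tcp_pos: [0.4988, -0.0538, 0.3924]
eef_rot: [-180.0, -0.0, -9.4]
contact_force: [1.4, 0.2, -0.1]
gripper_width: 0.0527
gripper_force: 0.0
```

Emit:
send_rows(
  steps=[
    {"dp": [0,0,0],"roll": -0.08,"jaw": 60},
    {"dp": [0,0,0],"roll": -0.08,"jaw": 60},
  ],
)

```text
time_s: 12.28
tcp_pos: [0.4989, -0.0536, 0.3902]
eef_rot: [-180.0, 0.0, -5.2]
contact_force: [-0.3, -0.2, -0.2]
gripper_width: 0.0524
gripper_force: 0.0
```

Emit:
send_rows(
  steps=[
    {"dp": [25,56,0],"roll": 0,"jaw": 60},
    {"dp": [50,112,0],"roll": 0,"jaw": 60},
    {"dp": [72,162,0],"roll": 0,"jaw": 60},
    {"dp": [81,184,0],"roll": 0,"jaw": 60},
    {"dp": [81,184,0],"roll": 0,"jaw": 60},
  ],
)

```text
time_s: 12.9
tcp_pos: [0.5632, -0.2457, 0.3879]
eef_rot: [-180.0, 0.2, -5.4]
contact_force: [0.2, 1.0, -0.2]
gripper_width: 0.0526
gripper_force: 0.0
```

```bash
python3 - <<'E'
from plant import r
from h import *
s=r.get_state();print(s["tcp_pos"],s["eef_rot"],w2m(s["tcp_pos"]))
t=r.capture("top");sc=r.capture("scene")
o=np.zeros((400,800,3),np.uint8)
o[:,:400]=cv2.resize(t["image"][140:220,240:320],(400,400),interpolation=cv2.INTER_CUBIC)
o[:,400:]=cv2.resize(sc["image"][140:220,250:330],(400,400),interpolation=cv2.INTER_CUBIC)
cv2.imwrite("pics/c8.png",o)
E
```

```text
[ 0.56316111 -0.24568025  0.38786329] [-179.98968       0.24008677   -5.36218864] [-1.17209364e-01 -3.87478027e-04  3.87863294e-01]
```

View pics/c8.png

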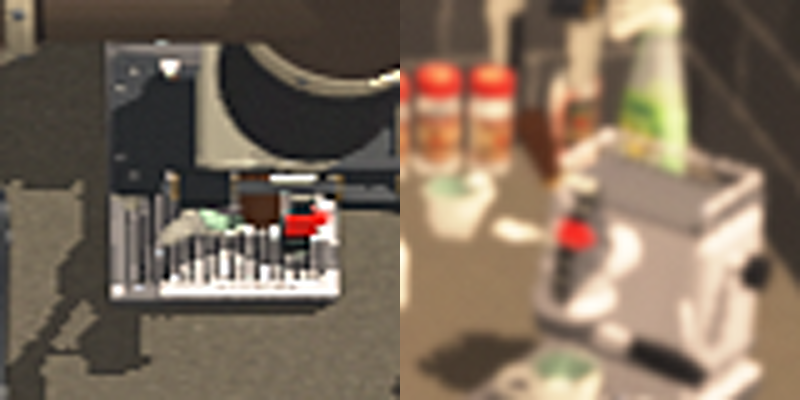

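The brown handle, at right-half (540,140) and left-half (262,205), lies midway between the open fingers. The cup is at right-half (560,375). Going down.

Emit:
send_rows(
  steps=[
    {"dp": [0,0,25],"roll": 0,"jaw": 60},
    {"dp": [0,0,50],"roll": 0,"jaw": 60},
    {"dp": [0,0,73],"roll": 0,"jaw": 60},
    {"dp": [0,0,73],"roll": 0,"jaw": 60},
  ],
)

```text
time_s: 13.5
tcp_pos: [0.5623, -0.2427, 0.3161]
eef_rot: [-180.0, 0.2, -5.1]
contact_force: [-0.3, 0.2, 0.3]
gripper_width: 0.0526
gripper_force: 0.0
```

Emit:
send_rows(
  steps=[
    {"dp": [0,0,0],"roll": 0,"jaw": 0},
    {"dp": [0,0,0],"roll": 0,"jaw": 0},
    {"dp": [0,0,0],"roll": 0,"jaw": 0},
    {"dp": [0,0,0],"roll": 0,"jaw": 0},
  ],
  newtons=40,
)

```text
time_s: 14.0
tcp_pos: [0.5635, -0.244, 0.3184]
eef_rot: [180.0, -0.1, -5.1]
contact_force: [-0.6, 2.1, 3.6]
gripper_width: 0.027
gripper_force: 40.0
```

Emit:
send_rows(
  steps=[
    {"dp": [-11,0,7],"roll": 0,"jaw": 0},
    {"dp": [-22,0,16],"roll": 0,"jaw": 0},
    {"dp": [-31,0,25],"roll": 0,"jaw": 0},
    {"dp": [-40,0,36],"roll": 0,"jaw": 0},
    {"dp": [-40,0,36],"roll": 0,"jaw": 0},
  ],
)

```text
time_s: 14.62
tcp_pos: [0.5232, -0.2411, 0.2834]
eef_rot: [179.9, -0.1, -5.1]
contact_force: [-2.8, 1.7, 12.1]
gripper_width: 0.027
gripper_force: 40.0
```

```bash
cat > lev.py <<'E'
from plant import r
from h import *
import sys
s=r.get_state();p=w2m(s["tcp_pos"]);print(s["tcp_pos"],s["contact_force"],s["gripper_width"],"lever est",np.arctan2(-(p[0]+.055),p[2]+.005-.208)-np.radians(30),"r",np.hypot(p[0]+.055,p[2]+.005-.208))
t=r.capture("top");sc=r.capture("scene");np.savez("tl.npz",**t);np.savez("sl.npz",**sc)
P=[m2w([-.055-.082*np.sin(a+np.radians(30)),-.034,.208+.082*np.cos(a+np.radians(30))]) for a in(.3,.4,.5,.6)]
print(proj(t,P).round(1).tolist(),proj(sc,P).round(1).tolist())
o=np.zeros((400,800,3),np.uint8)
o[:,:400]=cv2.resize(t["image"][165:205,280:320],(400,400),interpolation=cv2.INTER_CUBIC)
o[:,400:]=cv2.resize(sc["image"][165:205,265:305],(400,400),interpolation=cv2.INTER_CUBIC)
cv2.imwrite(sys.argv[1],o)
E
python3 lev.py pics/c9.png
```

```text
[ 0.52324334 -0.24110179  0.28338351] [-2.8161502   1.71094012 12.14005329] 0.0270058229099322 lever est 0.38152679105546905 r 0.13015742359019483
[[300.5, 182.5], [300.3, 184.5], [300.1, 186.3], [299.9, 188.0]] [[284.5, 182.4], [283.7, 184.3], [282.9, 186.2], [282.3, 188.2]]
```

View pics/c9.png

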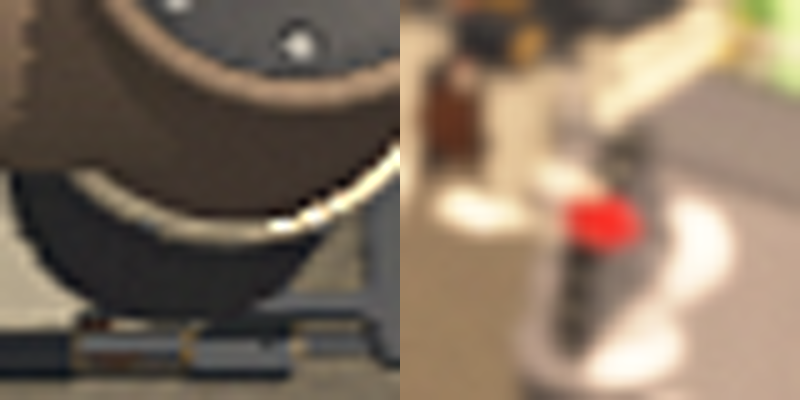

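```bash
python3 - <<'E'
from h import *
import h
from plant import r
t=dict(np.load("top0.npz"));s=dict(np.load("scene0.npz"));tcp=r.get_state()["tcp_pos"]
for o in([.680,-.255,0],[.682,-.2535,0],[.684,-.254,0]):
    h.O=np.array(o);p=w2m(tcp)
    A=np.linspace(.3,1,141);f=lambda a,rr:[m2w([-.055-rr*np.sin(x+np.pi/6),-.0385,.208+rr*np.cos(x+np.pi/6)]) for x in a]
    for rr in(.075,.079):
        out=[]
        for c,u in((t,(300.07,184.36)),(s,(284.71,186.56))):
            d=np.linalg.norm(proj(c,f(A,rr))-u,axis=1);i=d.argmin();out+= [A[i].round(3),d[i].round(2)]
        print(o,rr,"marker top,scene",out,"lever",np.arctan2(-(p[0]+.055),p[2]+.005-.208)-np.pi/6)
E
```

```text
[0.68, -0.255, 0] 0.075 marker top,scene [np.float64(0.48), np.float64(1.3), np.float64(0.485), np.float64(0.06)] lever 0.37655093386432525
[0.68, -0.255, 0] 0.079 marker top,scene [np.float64(0.435), np.float64(1.5), np.float64(0.485), np.float64(0.44)] lever 0.37655093386432525
[0.682, -0.2535, 0] 0.075 marker top,scene [np.float64(0.51), np.float64(0.72), np.float64(0.495), np.float64(0.12)] lever 0.38537841645344995
[0.682, -0.2535, 0] 0.079 marker top,scene [np.float64(0.46), np.float64(0.92), np.float64(0.495), np.float64(0.61)] lever 0.38537841645344995
[0.684, -0.254, 0] 0.075 marker top,scene [np.float64(0.55), np.float64(0.72), np.float64(0.51), np.float64(0.16)] lever 0.39476594292244604
[0.684, -0.254, 0] 0.079 marker top,scene [np.float64(0.495), np.float64(0.93), np.float64(0.51), np.float64(0.32)] lever 0.39476594292244604
```

Marker is at about 0.49 and the lever at about 0.385, so it needs about 0.1 rad (13 mm) more.

Emit:
send_rows(
  steps=[
    {"dp": [-4,0,5],"roll": 0,"jaw": 0},
    {"dp": [-7.5,0,11],"roll": 0,"jaw": 0},
    {"dp": [-7.5,0,11],"roll": 0,"jaw": 0},
    {"dp": [-7.5,0,11],"roll": 0,"jaw": 0},
  ],
)

```text
time_s: 15.22
tcp_pos: [0.516, -0.2406, 0.2728]
eef_rot: [179.9, -0.1, -5.1]
contact_force: [-4.2, 0.5, 11.6]
gripper_width: 0.0265
gripper_force: 39.6
```

```bash
python3 lev.py pics/c10.png; python3 - <<'E'
import cv2,numpy as np
a=cv2.imread("pics/c10.png")[:,400:]
s=np.load("sl.npz")["image"]; s0=np.load("scene0.npz")["image"]; s=s[165:205,265:305];s0=s0[165:205,265:305]
z=np.load("scene3.npz")["image"]
cv2.imwrite("pics/c10b.png",cv2.resize(np.hstack([s,s0]),(800,400),interpolation=cv2.INTER_CUBIC))
E
```

```text
[ 0.51599069 -0.24059364  0.27282656] [-4.23108074  0.54753481 11.62130215] 0.026477276183495723 lever est 0.4801029810802401 r 0.12998636472075695
[[300.5, 182.5], [300.3, 184.5], [300.1, 186.3], [299.9, 188.0]] [[284.5, 182.4], [283.7, 184.3], [282.9, 186.2], [282.3, 188.2]]
```

View pics/c10b.png

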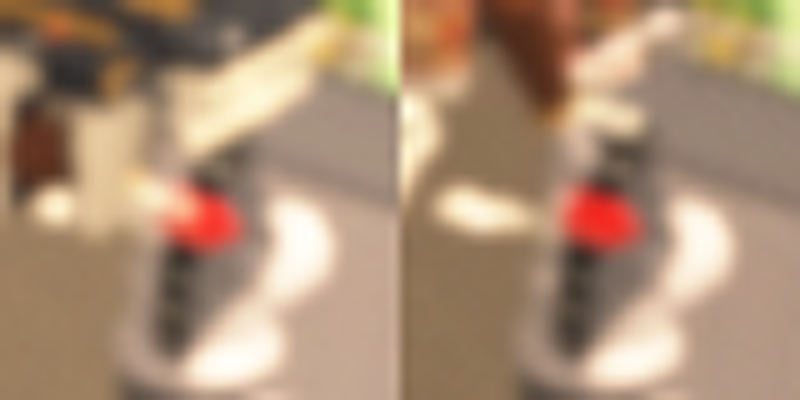

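The pointer (white, left half, end at about (175,198)) overlaps the upper left of the red clip (200,217), a few hundredths of a rad short of the middle. I'll add about 3.5 mm and check numerically.

Emit:
send_rows(
  steps=[
    {"dp": [-2,0,3],"roll": 0,"jaw": 0},
    {"dp": [-2,0,3],"roll": 0,"jaw": 0},
    {"dp": [-2,0,3],"roll": 0,"jaw": 0},
    {"dp": [-2,0,3],"roll": 0,"jaw": 0},
    {"dp": [-2,0,3],"roll": 0,"jaw": 0},
  ],
)

```text
time_s: 15.95
tcp_pos: [0.5142, -0.2405, 0.2699]
eef_rot: [179.9, -0.1, -5.1]
contact_force: [-3.3, 0.3, 11.9]
gripper_width: 0.0266
gripper_force: 39.7
```

```bash
python3 lev.py pics/c11.png; python3 - <<'E'
import numpy as np
a=np.load("sl.npz")["image"].astype(int);b=np.load("scene0.npz")["image"].astype(int)
for y in range(180,193): print(y," ".join("%3d/%3d"%(v[2]-v[1],v[1]) for v in a[y,276:291]))
print()
for y in range(180,193): print(y," ".join("%3d/%3d"%(v[2]-v[1],v[1]) for v in b[y,276:291]))
E
```

```text
[ 0.51416252 -0.24045821  0.26986635] [-3.28207562  0.34697211 11.85904317] 0.026584383345760274 lever est 0.506889598856851 r 0.12998898509188833
[[300.5, 182.5], [300.3, 184.5], [300.1, 186.3], [299.9, 188.0]] [[284.5, 182.4], [283.7, 184.3], [282.9, 186.2], [282.3, 188.2]]
180  31/192  32/183  32/166  30/148  28/147  28/163  30/181  29/200  25/211  30/197  29/168  25/134  19/106  17/105  19/118
181  32/193  34/186  36/171  32/152  28/150  29/162  29/171  30/170  29/161  26/142  23/125  20/111  17/ 97  16/105  21/119
182  32/197  33/200  38/194  37/177  32/162  35/163  39/160  39/143  30/113  21/ 95  18/100  19/107  17/106  18/114  23/130
183  31/200  26/216  21/226  25/216  32/198  45/181  63/162  73/132  63/ 90  40/ 67  28/ 77  23/ 93  19/107  19/117  22/133
184  30/200  24/218  16/233  15/235  19/229  35/212  69/176 107/129 122/ 83 111/ 57  90/ 65  56/ 90  31/108  21/117  22/128
185  30/197  27/208  19/225  16/232  19/230  30/221  63/188 110/139 146/ 96 167/ 67 162/ 65 118/ 88  62/108  28/120  23/131
186  31/193  31/197  28/204  28/207  34/207  51/196  81/169 111/139 139/111 173
[... 1701 characters left out ...]
  96/114 153/ 72 179/ 53 190/ 48 197/ 44 192/ 48 166/ 66 118/ 87  59/102  28/117
188  29/148  28/143  28/145  29/152  40/145  68/112 111/ 73 141/ 58 159/ 57 173/ 55 170/ 56 144/ 69 105/ 87  54/105  26/115
189  27/119  26/120  26/127  26/137  28/130  36/ 98  55/ 66  77/ 54  97/ 60 114/ 64 107/ 76  85/ 90  60/103  36/115  23/127
190  26/115  25/117  26/123  24/130  23/118  18/ 86  18/ 55  25/ 48  39/ 60  48/ 79  46/ 94  37/103  28/113  23/125  22/138
191  26/116  26/120  26/130  26/136  22/120  15/ 84  10/ 59  10/ 55  14/ 71  18/ 91  20/101  18/107  19/113  20/126  24/144
192  27/115  26/123  28/137  27/146  24/127  16/ 87  11/ 67  10/ 71  13/ 82  15/ 97  16/104  16/106  18/112  21/127  27/151
```

The pointer's white centre is at about (283,186.0) and the red clip's middle at (283,186.2), and the clip has not moved. Handing in.

```bash
python3 -c "
from plant import r
print(r.close_job())"
```

```text
the job is handed in; nothing more can be done
None
```

I handed the job in at about 16 s: the cup stands upright on the grid, let go, about 5 mm off the spout axis by my measurement, and the gripper holds the lever with its pointer over the red marker (the hand-in returned no verdict).

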